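# Set the running clearance of a threaded bearing cap

## Task

Fit the orange square-socket key fully down onto the square drive of the brass cap on the blue bearing housing, screw the cap clockwise until it bottoms out, then back it off a quarter turn (90 degrees). Finish with the gripper still holding the key, seated on the drive, so that the cap stays at that setting; the program ends while holding, do not let go. Leave everything else on the bench where it is.

Things in the scene. Friction and masses are not known exactly. Their poses are not given: they have to be found in the camera images.
- key: Orange-headed socket key, loose, 0.15 to 0.31 kg, upright, socket down: 36 x 36 mm square (lower 26 mm steel, head orange plastic), 70 mm tall. Origin: centre of underside; z up, x and y square to its flats. Blind square socket in the underside, 21.6 mm across, 24 mm deep, parallel to the outer flats; any quarter turn fits. Grip opposite flats of the head. Stays on the drive if let go.
- drive (a point): Centre of the foot of the steel square drive, on the brass cap's top face; z up, x and y square to its flats; turns and rises with the cap. The drive is 20 x 20 mm and stands 20 mm above this point; its last 5 mm taper to 15 mm square. The seated key's underside rests on the cap face here. Rotational play of the key: about 0.08 rad either way. A white line on the cap runs along x.
- cap (a joint): Turn of the knurled brass cap (72 mm diameter, 14 mm thick), rad: 0 bottomed on its hard stop, growing as it is unscrewed, counter-clockwise from above; quarter turn = 1.571. Starts 1.0 to 2.4 unscrewed; rises 4 mm per full turn. Turns stiffly (0.12 N m) and stays where left. At 0 the white line on the cap meets the white line on the housing.
- housing: Blue bearing housing, bolted down: base plate 130 x 130 x 14 mm with four bolts under a round body 88 mm in diameter, 54 mm high; the brass cap sits on it, cap face 69 mm above the bench when bottomed. Origin: centre of the underside, z up (the cap's axis), x towards the white line on the body.
- black_key: Bystander, loose: key of the same outer size as the orange one, but with a black head. Origin: centre of the underside.
- tube: Bystander, loose: brown fibre tube offcut standing on end, 60 mm outside diameter, 80 mm tall. Origin: centre of the underside.
- caliper: Bystander, loose: caliper lying flat at the far side, 230 mm long along its y axis, 10 mm thick. Origin: centre of the underside.
- race: Bystander, loose: steel bearing race lying flat, 60 mm outside diameter, 16 mm thick. Origin: centre of the underside.
- wrench: Bystander, loose: wrench lying flat on the left, 190 mm long along its x axis. Origin: on its underside.
Not all that is in view belongs to the job. There is more than one size of the key; the one meant has the size given above.

How it is judged (in metres and radians):
On the way, in this order (a step that is already met when the one before it is completed fails the run):
1. the key is seated on the square drive, cap not yet bottomed (z of key in the frame of drive below 0.006 m and horizontal distance between key and drive below 0.005 m and angle between key's own z axis and vertical below 0.12 rad), for 0.1 s.
2. the cap is bottomed out with the key on it (all of step 1 and value of joint cap below 0.06 rad), for 0.1 s.
At the end, for the whole second after the job is handed in: The cap has been bottomed out with the key and now stands a quarter turn back from its stop, 1.571 rad within 0.32 rad (18 degrees), at rest; the key is seated upright on the drive (its underside within 6 mm of the cap face, centred within 5 mm) and the fingers grip it with more than 3 N (all of step 1 and value of joint cap between 1.251 and 1.891 rad and velocity of joint cap between -0.05 and 0.05 rad/s and contact force between the fingers and key above 3 N); the arm keeps its last pose, push and grip.
It fails at once if the black-headed key is shifted more than 25 mm (distance of black_key from where it was at the start of the episode above 0.025 m).
It fails at once if the brown tube is shifted more than 25 mm (distance of tube from where it was at the start of the episode above 0.025 m).
It fails at once if the caliper is shifted more than 25 mm (distance of caliper from where it was at the start of the episode above 0.025 m).
It fails at once if the bearing race is shifted more than 25 mm (distance of race from where it was at the start of the episode above 0.025 m).
It fails at once if the wrench is shifted more than 25 mm (distance of wrench from where it was at the start of the episode above 0.025 m).
It also fails if it takes over 58 s, if anything falls off the work surface, if the arm or the gripper's body presses on something with over 40 N, if the wrist force passes 120 N, or if a joint passes its speed limit or range.

## Robot

A 6-joint arm with a two-finger parallel gripper is mounted at the origin on the work surface. World frame = base frame: x ahead of the robot, y to its left, z up, the work surface at z = 0. Lengths are in m, angles in degrees, forces in N, time in s.
With the tool pointing down it reaches from about 0.35 to 0.875 m from the base axis. Payload 4.2 kg.
Tool frame: the origin (TCP) lies between the finger pads; the fingertips stand 17 mm ahead of it and the grasp point (between the pads) lies 2 mm behind it; z points along the fingers, y is the line along which they close (so a half turn about z gives the same grasp; the last joint's range is limited). The gripper opens to 87 mm and grips with 3 to 60 N. Pads are 19 mm wide; open, the fingers measure 117 mm over their backs; the gripper's body (75 mm by 190 mm) begins 51 mm behind the grasp point.
Start: joints at [-48.438, 22.042, 0.453, 0, -68.411, -14.817], TCP at [0.281, -0.558, 0.216] pointing down, gripper open.
Joint ranges: [-179.83, 179.83], [-69.29, 118.12], [-61.27, 80.66], [-181.25, 117.63], [-171.15, -9.14], [-177.46, 177.46]. Speed limits (degrees/s): [159.86, 159.86, 180, 180, 180, 180].

## Interface

Orientations are given as a 3x3 rotation matrix whose columns are the frame's x, y, z axes.
In Python, from station import sense, capture, r, masks_of gives the robot as it stands.
- The arm moves only by the tool apply_moves, never from a script. Its argument "steps" is a list that holds one entry, the list of rows, each a list of 7 numbers: the opening, from 0 (shut) to 1 (fully open), then the shift along the tool's x, y, z in mm, then the turn, a rotation vector about the tool's x, y, z in rad. A call has 1 to 12 rows; each row shifts and turns the commanded pose from where the row before left it, along the tool's axes as they then stand; what a row does not reach is not made up. A row lasts 1/8 s, in which the tool goes at most 62.5 mm and 10.7 degrees, less where a joint would pass 70% of its speed; a pose out of reach is approached as far as the arm can. A call with a gripper value outside its range is refused whole. The fingers move at their own pace and stop on an object; the grip force is fixed at half the most. Time passes only in rows, so rows that do not move let the fingers close. It gives the time, the measured TCP pose, the force and the opening at its end, in the units of the state.
- sense(): the state, without advancing time (a new reading comes with each control period).
- capture(name): name is "side" or "top" or "wrist"; returns a dict with "color" (420x560x3 uint8, red, green, blue), "vfov" (degrees; the focal length in pixels is half the picture's height over the tangent of half this angle, whatever the lens; pixels are square), "cx", "cy" (the principal point, pixels), "T" (4x4, takes a point from camera to world coordinates). Camera axes: x right, y down, z forward; pixel columns grow to the right and rows downward; lengths in m; the calibration is good to about 2 mm. A picture is of the moment at which its call begins. There is no depth.
- r.finish_job(): hands the job in, once; it reports no verdict.
Trained networks look in a picture, given as the dict that the camera call returned (one of the last four; its "shot" number tells which), for a name from the list of things; names that differ only in an ending like _2 or _b are one class to them, and where a whole thing is asked for, a point or a joint stands for the part that bears it (a point fixed in the world has none). Each returns a list of dicts, best first, with "confidence" (0 to 1); they miss things now and then, are a little off and sometimes report something else, mostly with a low value. They report only what shows in the picture. A call takes as long as a camera call. They do not tell look-alikes from the thing itself.
- masks_of(picture, thing): "pixels" (420x560 bool, what is visible of it) and "box" ([left, top, width, height] in pixels, round what is visible of it).
The state is a dict: "time_s": time; "joints": joint angles; "joint_velocities": joint speeds; "effort": joint torques, N m; "tcp_pos": TCP position; "ee_rot": TCP orientation; "wrist_force": force on the tool from outside, world axes, zero at the start; "moment": the same for the moment, N m; "gripper_width": opening from 0.0 (shut) to 1.0 (fully open).
Only numpy, scipy, OpenCV 4.12 (cv2) and the standard library are available. Lean on these libraries where they do the work, as an engineer would, in place of code of your own. Each camera call takes 0.05 s, during which the arm holds its last target. There are 200 camera calls.

## Working session

There is one attempt and no reset: what is moved stays moved. The work goes in short steps, Python scripts to look and compute and a tool call to move; the robot and the scene stay as the last step left them, time stands still between calls to the robot, and variables do not carry over. Pictures are saved under pics/ and viewed, on a budget of 10 in all, crops included, one or two more only if the job needs it, and the job is handed in when it is done.

Besides the shell and the picture viewer there is one more tool, called after "Call:" in YAML: its name, and indented under it one key for each argument. apply_moves: Moves the arm, as the interface text tells. Its arguments: {"type":"object","properties":{"steps":{"type":"array","items":{"type":"array","items":{"type":"array","items":{"type":"number"}}}}},"required":["steps"]}

```bash
mkdir -p pics; ls
cat > h.py <<'E'
import numpy as np, cv2
from station import sense, capture, r, masks_of
def f(p): return p["color"].shape[0]/2/np.tan(np.radians(p["vfov"])/2)
def back(p,uv,z):
    k=f(p); T=np.array(p["T"]); d=T[:3,:3]@np.array([(uv[0]-p["cx"])/k,(uv[1]-p["cy"])/k,1]); o=T[:3,3]
    return o+d*(z-o[2])/d[2]
def proj(p,X):
    T=np.array(p["T"]); c=T[:3,:3].T@(np.array(X)-T[:3,3]); k=f(p)
    return np.array([p["cx"]+k*c[0]/c[2],p["cy"]+k*c[1]/c[2]])
def save(n,im,box=None,s=1):
    if box: x,y,w,h=box; im=im[y:y+h,x:x+w]
    im=cv2.resize(im,None,fx=s,fy=s,interpolation=cv2.INTER_CUBIC)
    cv2.imwrite("pics/"+n+".png",im[:,:,::-1])
E
python3 - <<'E'
from h import *
s=sense(); print(s["time_s"],s["tcp_pos"],s["ee_rot"],s["gripper_width"])
a=capture("top"); b=capture("side")
save("ts",np.hstack([a["color"],b["color"]]),s=0.714)
save("top",a["color"],s=1.4)
for p,nm in ((a,"top"),(b,"side")):
    print(nm,p["T"],p["vfov"],p["cx"],p["cy"])
    for t in ("key","black_key","cap","housing","drive"):
        for m in masks_of(p,t): print(t,round(m["confidence"],2),m["box"],np.argwhere(m["pixels"]).mean(0)[::-1].round(1))
E
```

```text
pics
0.0 [ 0.28103383 -0.55755627  0.21535719] [[-8.93082976e-01 -4.49890805e-01 -1.03029040e-03]
 [-4.49891981e-01  8.93080947e-01  1.90475359e-03]
 [ 6.32015988e-05  2.16462239e-03 -9.99997655e-01]] 1.0022190513326492
top [[-0.01775822 -0.99250231  0.12092892  0.39321786]
 [-0.99980811  0.0186276   0.0060624   0.04422767]
 [-0.00826956 -0.12079805 -0.99264266  1.50923815]
 [ 0.          0.          0.          1.        ]] 44.62231980450146 280.7655021324199 209.63095148795745
key 0.73 [354.5, 244.2, 18.7, 17.9] [364.2 254.5]
key 0.57 [383.0, 245.3, 12.5, 5.3] [389.4 248.6]
black_key 0.53 [326.7, 182.0, 14.5, 18.5] [334.6 190.6]
cap 0.78 [249.5, 210.5, 24.2, 20.0] [261.1 221.3]
cap 0.41 [303.7, 241.1, 23.0, 20.7] [312.4 251.7]
housing 0.87 [236.3, 204.5, 51.0, 44.4] [262.  223.5]
drive 0.71 [250.0, 210.0, 24.1, 23.8] [261.5 221.7]
side [[ 0.98899612 -0.07228826  0.12907783  0.44746895]
 [-0.14793591 -0.49079499  0.85862404 -0.7177231 ]
 [ 0.00128231 -0.86827109 -0.49608837  0.5172743 ]
 [ 0.          0.          0.          1.        ]] 53.54461766652604 283.7275164101586 202.32662698648497
key 0.96 [215.3, 273.2, 32.7, 48.0] [230.5 297.3]
key 0.92 [233.5, 321.3, 21.7, 31.0] [243.1 335. ]
key 0.92 [149.3, 286.9, 52.5, 85.1] [175.5 327.1]
cap 0.66 [252.1, 183.1, 33.0, 24.4] [268.3 195.3]
housing 0.94 [238.8, 183.5, 59.1, 50.3] [268.  212.7]
drive 0.85 [251.7, 181.1, 31.3, 24.0] [267.8 194.9]
```

View pics/ts.png

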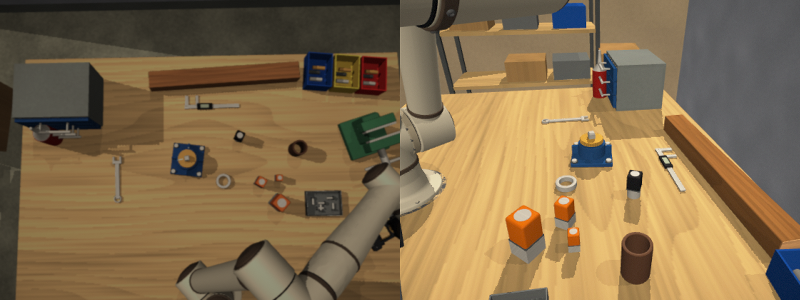

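View pics/top.png

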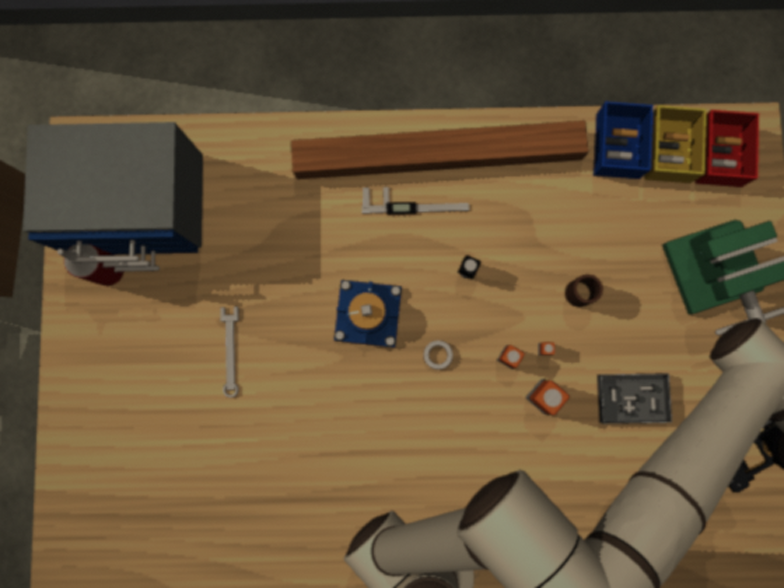

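The top image shows the housing at about (262,222) px in original coordinates, with the black key at (335,190). There are three orange keys: small at (390,249), medium at (365,254) and large at (392,284). In the side image they are at (243,335), (230,297) and (175,327). The medium one looks the same size as the black key, so I'll measure all of them.

```bash
cat >> h.py <<'E'
from scipy.optimize import minimize
def rbox(p,x,y,yaw,s,h,z=0):
    c,n=np.cos(yaw)*s/2,np.sin(yaw)*s/2
    P=[proj(p,[x+i*c-j*n,y+i*n+j*c,zz]) for i in(-1,1) for j in(-1,1) for zz in (z,z+h)]
    hull=cv2.convexHull(np.array(P,np.float32))
    U=4; im=np.zeros((420*U,560*U),np.uint8)
    cv2.fillPoly(im,[np.round((hull+.5)*U).astype(int)],255)
    return cv2.resize(im,(560,420),interpolation=cv2.INTER_AREA)/255.
def fitbox(pm,x0,free=True,ratio=70/36,s0=.036):
    def cost(v):
        x,y,yaw=v[:3]; s=v[3] if free else s0
        t=0
        for p,m in pm:
            R=rbox(p,x,y,yaw,s,s*ratio); t+=1-np.minimum(R,m).sum()/np.maximum(R,m).sum()
        return t
    best=None
    for yaw in np.radians([0,20,40,60,80]):
        v0=[*x0,yaw]+([s0] if free else []); n=len(v0)
        sim=np.array([v0]+[[v0[j]+(([.01,.01,.3,.006][j]) if j==i else 0) for j in range(n)] for i in range(n)])
        q=minimize(cost,v0,method="Nelder-Mead",options=dict(initial_simplex=sim,maxiter=120))
        if best is None or q.fun<best.fun: best=q
    return best
E
python3 - <<'E'
from h import *
b=capture("side"); save("keys",b["color"],(130,250,160,130),4.5)
for t in ("key","black_key"):
  for m in masks_of(b,t):
    M=m["pixels"].astype(float); c=np.argwhere(M).mean(0)[::-1]
    x0=back(b,c,.03)[:2]
    q=fitbox([(b,M)],x0); print(t,round(m["confidence"],2),c.round(),q.x.round(4),round(q.fun,3))
a=capture("top")
for u in ((365,254),(389.5,249),(392,284),(335,191)): print(back(a,u,.07).round(3))
print("housing",back(a,(261.5,221),.09))
print("race",back(a,(313,253),.016))
w=capture("wrist"); print(w["T"],w["vfov"],w["cx"],w["cy"])
E
```

```text
key 0.84 [175. 327.] [ 0.3551 -0.2547 -0.7484  0.0504] 0.038
key 0.81 [231. 298.] [ 0.4382 -0.1859  1.0433  0.0349] 0.071
key 0.65 [243. 336.] [ 0.4526 -0.261   0.0346  0.0241] 0.056
black_key 0.97 [328. 258.] [ 0.6244 -0.1034  1.1368  0.0344] 0.065
black_key 0.32 [233. 257.] [ 0.446  -0.0674  0.7924  0.0268] 0.453
[ 0.439 -0.181  0.07 ]
[ 0.452 -0.25   0.07 ]
[ 0.355 -0.252  0.07 ]
[ 0.619 -0.102  0.07 ]
housing [0.53520793 0.10715161 0.09      ]
race [ 0.44634434 -0.03812176  0.016     ]
[[-4.52397645e-01  8.58466174e-01  2.41603393e-01  2.15571313e-01]
 [ 8.91816255e-01  4.35592594e-01  1.22159154e-01 -5.90864626e-01]
 [-3.71146892e-04  2.70730346e-01 -9.62655152e-01  3.83922566e-01]
 [ 0.00000000e+00  0.00000000e+00  0.00000000e+00  1.00000000e+00]] 66.24870147967613 275.2277616103543 207.37792569261742
```

View pics/keys.png

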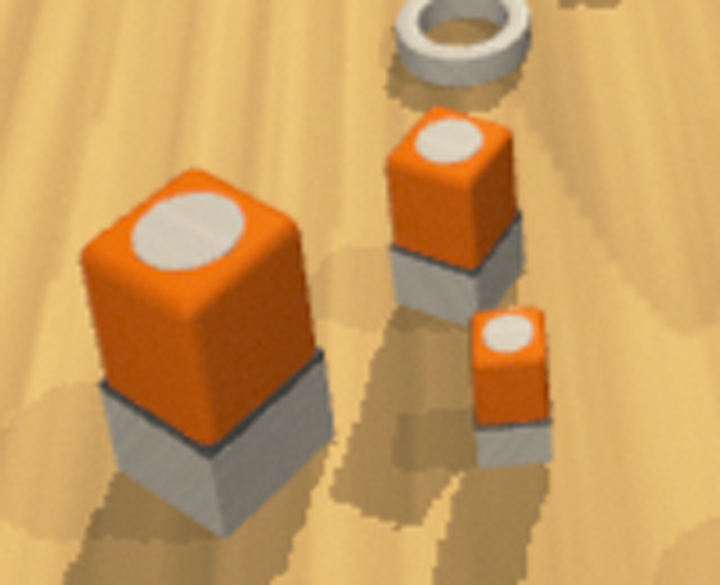

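The medium key is 35 mm across in the fit, at about (0.438, -0.183), which matches the given 36 mm. The large one is 50 mm and the small one 24 mm, so medium is the target, and the crop (medium at (450,200) px) confirms this. Next I plan the move above it.

```bash
cat >> h.py <<'E'
from scipy.spatial.transform import Rotation as Ro
def st():
    s=sense(); R=np.array(s["ee_rot"])
    print("t",round(s["time_s"],2),"tcp",np.round(s["tcp_pos"],4),"yawY",round(np.degrees(np.arctan2(R[1,1],R[0,1])),2),"tilt",np.degrees(R[:2,2]).round(2),"q",np.round(s["joints"],1),"F",np.round(s["wrist_force"],1),"M",np.round(s["moment"],2),"w",round(s["gripper_width"],3))
    return s,R
def plan(pos,yaw=None):
    s,R=st(); d=R.T@(np.array(pos)-s["tcp_pos"])*1000
    print("shift mm",d.round(1))
    if yaw is not None:
        y=np.radians(yaw); Y=np.array([np.cos(y),np.sin(y),0]); Z=np.array([0,0,-1.]); T=np.stack([np.cross(Y,Z),Y,Z],1)
        print("turn after shift",Ro.from_matrix(R.T@T).as_rotvec().round(4))
E
python3 -c "
from h import *
plan([.438,-.183,.25],150)"
```

```text
t 0.85 tcp [ 0.2812 -0.5581  0.2165] yawY 116.74 tilt [ 0. -0.] q [-48.4  22.    0.5  -0.  -68.4 -14.8] F [-0.7  0.1 -0.1] M [ 0.    0.   -0.05] w 0.999
shift mm [-308.8  264.5  -33.5]
turn after shift [-1.000e-04  0.000e+00 -5.805e-01]
```

Call:
apply_moves:
  steps:
    - [[1,-38.6,33,-4.2,0,0,0],[1,-38.6,33,-4.2,0,0,0],[1,-38.6,33,-4.2,0,0,0],[1,-38.6,33,-4.2,0,0,0],[1,-38.6,33,-4.2,0,0,0],[1,-38.6,33,-4.2,0,0,0],[1,-38.6,33,-4.2,0,0,0],[1,-38.6,33,-4.2,0,0,0],[1,0,0,0,0,0,-0.145],[1,0,0,0,0,0,-0.145],[1,0,0,0,0,0,-0.145],[1,0,0,0,0,0,-0.145]]

```text
time_s: 2.35
tcp_pos: [0.4382, -0.1833, 0.2502]
ee_rot: [[-0.496, -0.868, 0.0], [-0.868, 0.496, -0.0], [-0.0, -0.0, -1.0]]
wrist_force: [-0.6, -0.1, 0.6]
gripper_width: 1.001
```

Run:
```python
from h import *
w=capture("wrist"); save("w1",w["color"],s=1.2)
for m in masks_of(w,"key"):
    M=m["pixels"].astype(float); c=np.argwhere(M).mean(0)[::-1]
    x0=back(w,c,.06)[:2]
    q=fitbox([(w,M)],x0); print(round(m["confidence"],2),c.round(),x0.round(3),q.x.round(4),np.degrees(q.x[2]).round(1),round(q.fun,3))
plan([.438,-.183,.053],150)
```

```text
0.96 [230. 129.] [ 0.451 -0.261] [ 0.4546 -0.2614  1.5005  0.0247] 86.0 0.057
0.93 [313.  86.] [ 0.353 -0.255] [ 0.3573 -0.2539  0.8364  0.0508] 47.9 0.03
0.9 [274. 180.] [ 0.437 -0.188] [ 0.4388 -0.1861 -0.5776  0.0362] -33.1 0.053
t 2.45 tcp [ 0.4383 -0.1834  0.2502] yawY 149.97 tilt [ 0.02 -0.  ] q [ -3.    5.8 -16.5   0.  -67.7 -27. ] F [-0.2 -0.9  0.6] M [0.01 0.06 0.01] w 0.999
shift mm [-1.000e-01  5.000e-01  1.972e+02]
turn after shift [-0.0004  0.0002 -0.0005]
```

View pics/w1.png

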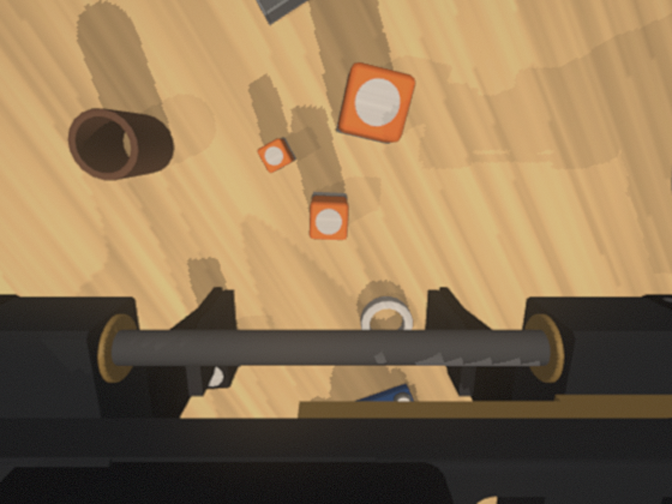

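Call:
apply_moves:
  steps:
    - [[1,1.4,-0.5,45,0,0,0.03],[1,0,0,45,0,0,0],[1,0,0,45,0,0,0],[1,0,0,40,0,0,0],[1,0,0,20,0,0,0],[1,0,0,5,0,0,0],[0,0,0,0,0,0,0],[0,0,0,0,0,0,0],[0,0,0,0,0,0,0],[0,0,0,0,0,0,0],[0,0,0,0,0,0,0],[0,0,0,0,0,0,0]]

```text
time_s: 3.95
tcp_pos: [0.4382, -0.1849, 0.0502]
ee_rot: [[-0.526, -0.85, 0.001], [-0.85, 0.526, -0.0], [-0.0, -0.001, -1.0]]
wrist_force: [1.4, -0.9, -0.2]
gripper_width: 0.409
```

```bash
python3 -c "
from h import *
st()
w=capture('wrist')
for m in masks_of(w,'key'): print(m['confidence'],m['box'])
save('w2',w['color'],s=1)"
```

```text
t 3.95 tcp [ 0.4382 -0.1849  0.0502] yawY 148.27 tilt [ 0.04 -0.01] q [ -3.2  19.3 -32.4   0.  -38.2 -28.5] F [ 1.4 -0.9 -0.2] M [0.07 0.01 0.01] w 0.409
0.84 [143.5, 112.8, 77.5, 67.2]
0.77 [282.5, 0.0, 173.9, 120.8]
```

View pics/w2.png

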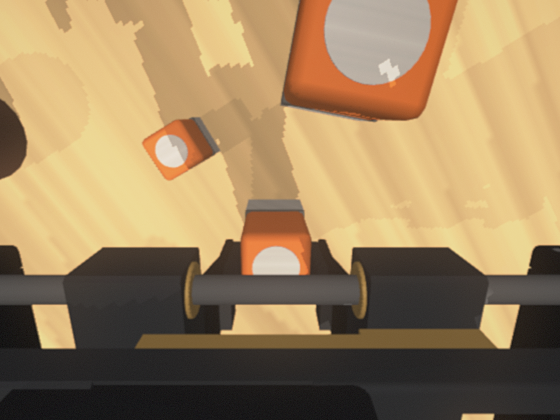

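Call:
apply_moves:
  steps:
    - [[0,0,0,-20,0,0,0],[0,0,0,-45,0,0,0],[0,0,0,-45,0,0,0],[0,0,0,-45,0,0,0],[0,0,0,-45,0,0,0],[0,-42,24.6,0,0,0,0],[0,-42,24.6,0,0,0,0],[0,-42,24.6,0,0,0,0],[0,-42,24.6,0,0,0,0],[0,-42,24.6,0,0,0,0],[0,-42,24.6,0,0,0,0],[0,0,0,0,0,0,0]]

```text
time_s: 5.55
tcp_pos: [0.4445, 0.1096, 0.2492]
ee_rot: [[-0.523, -0.853, -0.002], [-0.853, 0.523, -0.0], [0.001, 0.001, -1.0]]
wrist_force: [-0.2, -0.7, -2.4]
gripper_width: 0.407
```

Call:
apply_moves:
  steps:
    - [[0,0,0,0,0,0,-0.178],[0,0,0,0,0,0,-0.178],[0,0,0,0,0,0,-0.178],[0,0,0,0,0,0,-0.178],[0,0,0,0,0,0,-0.178],[0,0,0,0,0,0,-0.178],[0,0,0,0,0,0,-0.178],[0,0,0,0,0,0,-0.178],[0,0,0,0,0,0,-0.178],[0,0,0,0,0,0,-0.178],[0,0,0,0,0,0,-0.178],[0,0,0,0,0,0,-0.178]]

```text
time_s: 7.05
tcp_pos: [0.4443, 0.1061, 0.2494]
ee_rot: [[1.0, 0.016, -0.002], [0.016, -1.0, -0.001], [-0.002, 0.001, -1.0]]
wrist_force: [0.4, 0.1, -1.6]
gripper_width: 0.41
```

```bash
python3 -c "
from h import *
st()
w=capture('wrist')
save('w3',w['color'],s=1.42)
for t in ('cap','drive','housing','key'):
  for m in masks_of(w,t): print(t,m['confidence'],m['box'],np.argwhere(m['pixels']).mean(0)[::-1].round(1))
"
```

```text
t 7.05 tcp [0.4443 0.1061 0.2494] yawY -89.09 tilt [-0.11 -0.04] q [ 33.9   4.  -18.6  -0.  -67.5  57. ] F [ 0.4  0.1 -1.6] M [-0.09  0.12  0.03] w 0.41
cap 0.81 [241.4, 61.0, 70.0, 77.2] [277.2  97.6]
drive 0.77 [239.9, 59.9, 72.3, 75.2] [276.8  97.7]
housing 0.68 [219.2, 34.5, 121.1, 125.1] [276.7  97. ]
key 0.72 [511.9, 214.3, 48.1, 49.1] [535.3 237.6]
key 0.69 [546.8, 163.1, 13.2, 20.7] [553.9 173.4]
key 0.61 [242.0, 197.5, 72.1, 75.9] [275.3 238.5]
```

View pics/w3.png

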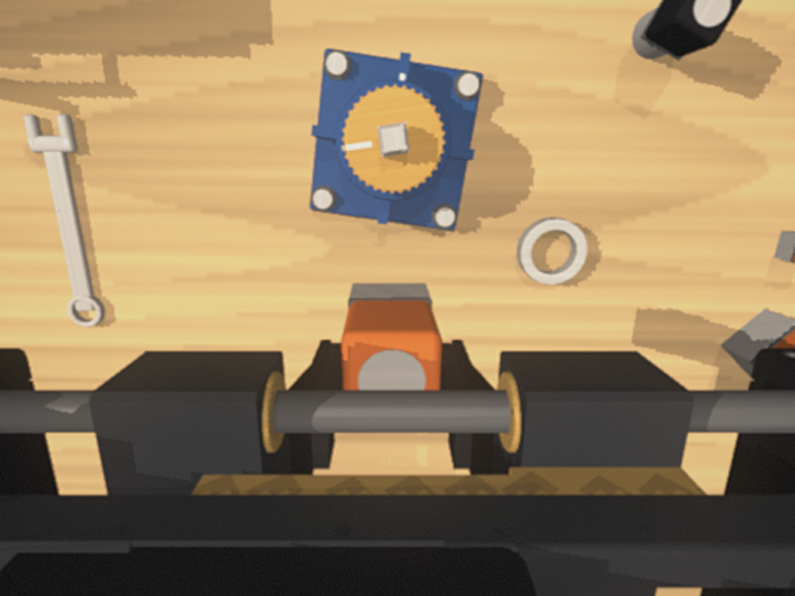

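The wrist view shows the cap with the drive at about (394,139) in the scaled image, the cap's white line at (344,149)-(371,145), and the housing mark at (403,76). The cap is therefore about 105° unscrewed. I'll measure this more precisely.

Run:
```python
from h import *
w=capture("wrist"); im=w["color"]
save("w4",im,(228,40,100,80),8)
hsv=cv2.cvtColor(im,cv2.COLOR_RGB2HSV)
m=((hsv[:,:,1]<60)&(hsv[:,:,2]>110)).astype(np.uint8)
n,l,s,c=cv2.connectedComponentsWithStats(m[30:150,220:340])
for i in range(1,n):
    if s[i,4]>3:
        pts=(np.argwhere(l==i)[:,::-1]+[220,30]).astype(np.float32)
        z=.0702; print(s[i,4],c[i]+[220,30],back(w,c[i]+[220,30],z)[:2].round(4),back(w,c[i]+[220,30],.09)[:2].round(4),cv2.minAreaRect(pts))
cm=masks_of(w,"cap")[0]["pixels"]; cc,_=cv2.findContours(cm.astype(np.uint8),0,1)
e=cv2.fitEllipse(max(cc,key=len)); print("ell",e,back(w,e[0],.0702),np.array(w["T"])[:3,3])
print("grip front edge: bottom",)
s,R=st()
for uv,h in (((274,200.5),0),((274,210),.026)):
    z=s["tcp_pos"][2]-.0502+h; print((R.T@(back(w,uv,z)-s["tcp_pos"]))*1000)
```

```text
267 [235.38951311  44.66292135] [0.5868 0.1474] [0.583  0.1451] ((235.67823791503906, 44.71782684326172), (17.01513671875, 18.607194900512695), 5.710592269897461)
7 [281.28571429  39.14285714] [0.5922 0.1025] [0.5881 0.1028] ((281.1000061035156, 39.30001449584961), (1.3416407108306885, 5.813776969909668), 26.56505012512207)
5 [250.  38.] [0.5929 0.133 ] [0.5887 0.1316] ((250.0, 38.0), (4.0, 0.0), 180.0)
5 [256.  39.] [0.5921 0.1272] [0.5879 0.1261] ((256.0, 39.0), (4.0, 0.0), 180.0)
13 [288.  41.] [0.5906 0.0959] [0.5866 0.0966] ((288.0000305175781, 41.0), (8.049844741821289, 2.683281421661377), 63.43495178222656)
6 [262.5  40. ] [0.5912 0.1208] [0.5872 0.1201] ((262.5, 40.0), (5.0, 0.0), 180.0)
5 [269.  41.] [0.5904 0.1145] [0.5864 0.1141] ((269.0, 41.0), (4.0, 0.0), 180.0)
6 [275.5  42. ] [0.5896 0.1081] [0.5856 0.1081] ((275.5, 42.0), (5.0, 0.0), 180.0)
6 [295.5  45. ] [0.5871 0.0885] [0.5833 0.0896] ((295.5, 45.0), (5.0, 0.0), 180.0)
5 [302.  46.] [0.5863 0.0821] [0.5825 0.0835] ((302.0, 46.0), (4.0, 0.0), 180.0)
6 [308.5  47. ] [0.5855 0.0756] [0.5818 0.0775] ((308.5, 47.0), (5.
[... 3440 characters left out ...]
7.0, 140.5), (17.0, 14.0), 90.0)
4 [273.5  135.75] [0.4999 0.1092] [0.5011 0.1092] ((273.6538391113281, 135.76922607421875), (3.605551242828369, 0.5547001957893372), 33.690067291259766)
40 [313.225 147.8  ] [0.4878 0.0668] [0.4897 0.0692] ((313.0, 147.5), (3.0, 12.0), 90.0)
ell ((276.5135498046875, 98.11233520507812), (70.25777435302734, 73.69611358642578), 2.435617208480835) [0.53758258 0.10649474 0.0702    ] [0.51982614 0.10794205 0.41715634]
grip front edge: bottom
t 7.4 tcp [0.4449 0.1069 0.2499] yawY -89.47 tilt [-0.02 -0.01] q [ 33.9   4.  -18.5  -0.  -67.5  56.6] F [-0.4 -0.1 -1.7] M [-0.13  0.11  0.02] w 0.41
[18.31397701 -0.97700972 50.19296925]
[18.99470678 -0.90218889 24.1927219 ]
```

View pics/w4.png

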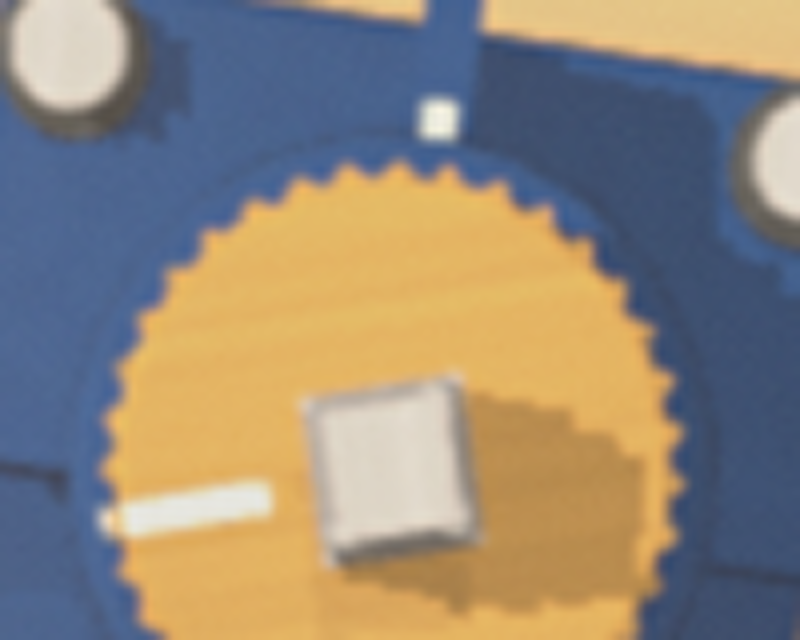

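The cap centre is at about (0.537, 0.1065). The drive yaw is about 9.4° mod 90 and the housing x axis about -7.2°, so the cap is about 1.86 rad open, which is inside the expected 1.0 to 2.4. I'll move above it with tool yaw -80.6°.

Call:
apply_moves:
  steps:
    - [[0,45.7,0.9,0,0,0,0],[0,45.7,0.8,0,0,0,0],[0,0,0,0,0,0,-0.155],[0,0,0,30,0,0,0],[0,0,0,30,0,0,0],[0,0,0,30,0,0,0],[0,0,0,10,0,0,0],[0,0,0,0,0,0,0],[0,0,0,0,0,0,0]]

```text
time_s: 8.52
tcp_pos: [0.5374, 0.1068, 0.1515]
ee_rot: [[0.986, 0.166, 0.003], [0.166, -0.986, 0.001], [0.003, -0.0, -1.0]]
wrist_force: [-0.5, -0.9, -1.1]
gripper_width: 0.41
```

```bash
python3 -c "
from h import *
plan([.5363,.106,.1204],-80.6)
w=capture('wrist');b=capture('side')
save('w5',np.hstack([w['color'][100:340,150:400],cv2.resize(b['color'][120:260,200:340],(240,240))]),s=1.6)
"
```

```text
t 8.53 tcp [0.5374 0.1068 0.1515] yawY -80.47 tilt [0.15 0.05] q [ 28.2  17.8 -16.    0.  -56.1  71.3] F [-0.5 -0.9 -1.1] M [-0.14  0.04 -0.01] w 0.41
shift mm [-1.3  0.6 31.1]
turn after shift [-0.0004 -0.0027  0.0022]
```

View pics/w5.png

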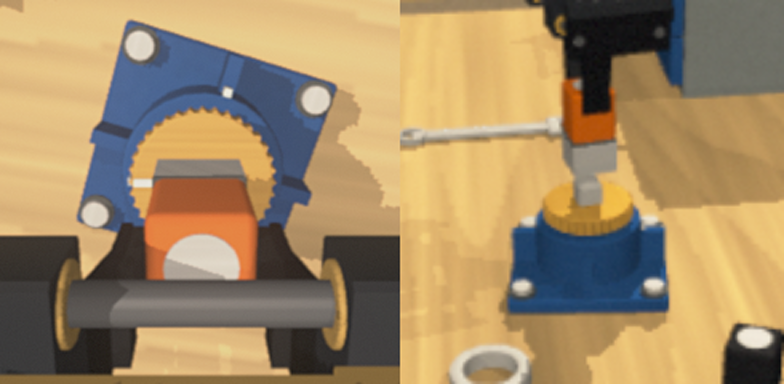

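The key sits above the drive and lines up with it in both views, so I descend in small steps.

Call:
apply_moves:
  steps:
    - [[0,-0.8,0.4,6,0,0,0],[0,0,0,4,0,0,0],[0,0,0,3,0,0,0],[0,0,0,3,0,0,0],[0,0,0,2,0,0,0],[0,0,0,0,0,0,0]]

```text
time_s: 9.38
tcp_pos: [0.5356, 0.1056, 0.1318]
ee_rot: [[0.986, 0.165, -0.0], [0.165, -0.986, -0.0], [-0.001, 0.0, -1.0]]
wrist_force: [0.9, -1.7, -2.3]
gripper_width: 0.411
```

```bash
python3 -c "
from h import *
plan([.5363,.106,.1204],-80.6)"
```

```text
t 9.38 tcp [0.5356 0.1056 0.1318] yawY -80.48 tilt [-0.03 -0.03] q [ 28.2  18.9 -17.6   0.  -53.6  71.3] F [ 0.9 -1.7 -2.3] M [-0.67  0.01  0.03] w 0.411
shift mm [ 0.7 -0.2 11.4]
turn after shift [0.0004 0.0005 0.002 ]
```

Call:
apply_moves:
  steps:
    - [[0,0.4,0,3,0,0,0],[0,0,0,3,0,0,0],[0,0,0,3,0,0,0],[0,0,0,1.5,0,0,0],[0,0,0,1,0,0,0],[0,0,0,0,0,0,0],[0,0,0,0,0,0,0]]

```text
time_s: 10.25
tcp_pos: [0.5361, 0.1058, 0.1205]
ee_rot: [[0.986, 0.165, -0.0], [0.165, -0.986, -0.0], [-0.0, 0.0, -1.0]]
wrist_force: [0.0, -2.2, -1.7]
gripper_width: 0.412
```

```bash
python3 -c "
from h import *
plan([.5363,.106,.1204],-80.6)"
```

```text
t 10.25 tcp [0.5361 0.1058 0.1205] yawY -80.48 tilt [-0.01 -0.01] q [ 28.2  19.7 -18.3   0.  -52.   71.3] F [ 0.  -2.2 -1.7] M [-1.19 -0.13 -0.01] w 0.412
shift mm [ 0.3 -0.1  0.1]
turn after shift [0.0002 0.0002 0.0021]
```

Call:
apply_moves:
  steps:
    - [[0,0,0.5,0.5,0,0,0],[0,0,0,0.5,0,0,0],[0,0,0,0,0,0,0]]

```text
time_s: 10.62
tcp_pos: [0.5364, 0.1057, 0.1202]
ee_rot: [[0.986, 0.166, 0.001], [0.166, -0.986, 0.0], [0.001, -0.0, -1.0]]
wrist_force: [-1.5, -0.9, 4.0]
gripper_width: 0.409
```

```bash
python3 -c "
from h import *
st()"
```

```text
t 10.62 tcp [0.5364 0.1057 0.1202] yawY -80.46 tilt [0.04 0.02] q [ 28.1  19.7 -18.3   0.  -51.9  71.4] F [-1.5 -0.9  4. ] M [-0.57  0.65 -0.05] w 0.409
```

Call:
apply_moves:
  steps:
    - [[0,0,0,0.1,0,0,0.1],[0,0,0,0.1,0,0,0.1],[0,0,0,0.1,0,0,0.1],[0,0,0,0.1,0,0,0.1],[0,0,0,0.1,0,0,0.1],[0,0,0,0.1,0,0,0.1],[0,0,0,0,0,0,0]]

```text
time_s: 11.5
tcp_pos: [0.5358, 0.1056, 0.1198]
ee_rot: [[0.907, -0.42, -0.0], [-0.42, -0.907, -0.0], [-0.0, 0.0, -1.0]]
wrist_force: [-3.9, -1.2, 6.5]
gripper_width: 0.411
```

```bash
python3 -c "
from h import *
st()"
```

```text
t 11.5 tcp [0.5358 0.1056 0.1198] yawY -114.86 tilt [-0.02 -0.01] q [ 28.2  19.7 -18.4  -0.  -51.9  37. ] F [-3.9 -1.2  6.5] M [-0.53  1.25 -0.04] w 0.411
```

Call:
apply_moves:
  steps:
    - [[0,-0.4,0.2,0,0,0,0.1],[0,0,0,0,0,0,0.1],[0,0,0,0.1,0,0,0.1],[0,0,0,0.1,0,0,0.1],[0,0,0,0.1,0,0,0.1],[0,0,0,0,0,0,0.1],[0,0,0,0,0,0,0]]

```text
time_s: 12.38
tcp_pos: [0.5355, 0.106, 0.1194]
ee_rot: [[0.511, -0.859, -0.0], [-0.859, -0.511, 0.001], [-0.001, -0.0, -1.0]]
wrist_force: [-4.0, 0.5, 6.6]
gripper_width: 0.407
```

```bash
python3 -c "
from h import *
st()
w=capture('wrist')
save('w6',w['color'],(150,60,250,180),3)"
```

```text
t 12.38 tcp [0.5355 0.106  0.1194] yawY -149.25 tilt [-0.01  0.04] q [ 28.2  19.7 -18.5  -0.  -51.9   2.6] F [-4.   0.5  6.6] M [-0.09  1.33 -0.03] w 0.407
```

View pics/w6.png

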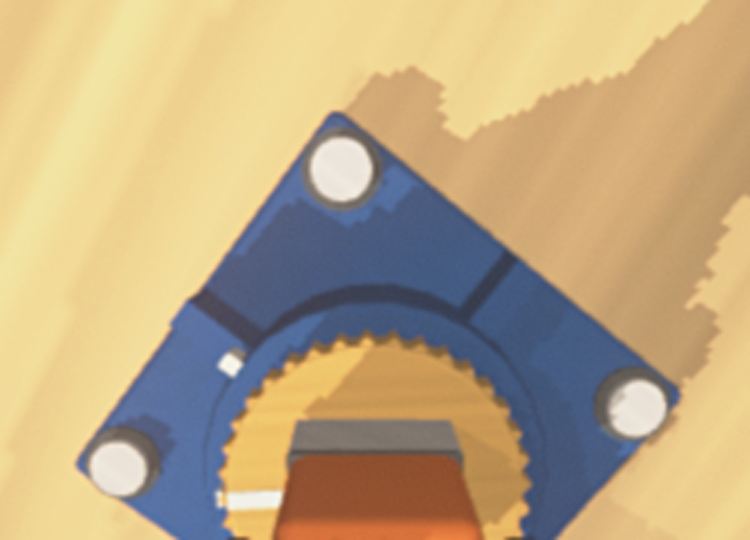

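The cap follows the key: its white line stays on the left of the key while the housing mark has moved round to (230,362). I keep turning clockwise.

Call:
apply_moves:
  steps:
    - [[0,-0.3,0.5,0,0,0,0.1],[0,0,0,0,0,0,0.1],[0,0,0,0.1,0,0,0.1],[0,0,0,0.1,0,0,0.1],[0,0,0,0.1,0,0,0.1],[0,0,0,0,0,0,0.1],[0,0,0,0,0,0,0]]

```text
time_s: 13.3
tcp_pos: [0.5354, 0.1066, 0.1191]
ee_rot: [[-0.062, -0.998, 0.001], [-0.998, 0.062, 0.002], [-0.002, -0.001, -1.0]]
wrist_force: [-2.9, 2.7, 4.9]
gripper_width: 0.412
```

```bash
python3 -c "
from h import *
st()"
```

```text
t 13.3 tcp [0.5354 0.1066 0.1191] yawY 176.42 tilt [0.07 0.1 ] q [ 28.2  19.7 -18.5  -0.1 -51.7 -31.8] F [-2.9  2.7  4.9] M [ 0.64  1.11 -0.05] w 0.412
```

Call:
apply_moves:
  steps:
    - [[0,0,0,0,0,0,0.05],[0,0,0,0,0,0,0.05],[0,0,0,0,0,0,0.05],[0,0,0,0,0,0,0]]

```text
time_s: 13.8
tcp_pos: [0.5354, 0.1066, 0.119]
ee_rot: [[-0.21, -0.978, 0.001], [-0.978, 0.21, 0.002], [-0.002, -0.001, -1.0]]
wrist_force: [-2.9, 2.6, 4.7]
gripper_width: 0.411
```

```bash
python3 -c "
from h import *
st()"
```

```text
t 13.8 tcp [0.5354 0.1066 0.119 ] yawY 167.89 tilt [0.07 0.11] q [ 28.2  19.7 -18.5  -0.1 -51.7 -40.3] F [-2.9  2.6  4.7] M [0.98 1.22 0.09] w 0.411
```

Call:
apply_moves:
  steps:
    - [[0,0,0,0,0,0,0.04],[0,0,0,0,0,0,0.04],[0,0,0,0,0,0,0]]

```text
time_s: 14.18
tcp_pos: [0.5356, 0.1067, 0.119]
ee_rot: [[-0.284, -0.959, 0.002], [-0.959, 0.284, 0.001], [-0.002, -0.001, -1.0]]
wrist_force: [-3.3, 2.8, 5.2]
gripper_width: 0.412
```

```bash
python3 -c "
from h import *
st()"
```

```text
t 14.18 tcp [0.5356 0.1067 0.119 ] yawY 163.49 tilt [0.1  0.08] q [ 28.3  19.7 -18.5  -0.  -51.7 -44.8] F [-3.3  2.8  5.2] M [0.94 1.11 0.75] w 0.412
```

Call:
apply_moves:
  steps:
    - [[0,0,0,0,0,0,0.04],[0,0,0,0,0,0,0.04],[0,0,0,0,0,0,0]]

```text
time_s: 14.55
tcp_pos: [0.5358, 0.1062, 0.1191]
ee_rot: [[-0.358, -0.934, 0.002], [-0.934, 0.358, 0.0], [-0.001, -0.002, -1.0]]
wrist_force: [-2.0, 1.7, 5.5]
gripper_width: 0.415
```

```bash
python3 -c "
from h import *
st()
w=capture('wrist')
save('w7',w['color'],(130,60,250,180),3)"
```

```text
t 14.55 tcp [0.5358 0.1062 0.1191] yawY 159.0 tilt [0.11 0.02] q [ 28.2  19.7 -18.5   0.  -51.7 -49.3] F [-2.   1.7  5.5] M [0.56 0.93 1.24] w 0.415
```

View pics/w7.png

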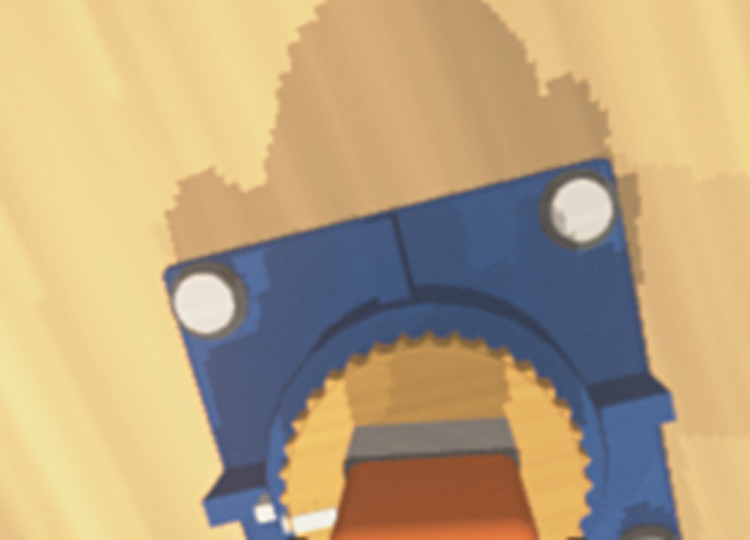

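Torque has risen to 1.24 N m and the white lines meet, at (265,512) and (312,520) px, so the cap is bottomed. Next I back off. The tool goes from yaw 159° to about 267°, which is 90° plus play plus the wind-up.

Call:
apply_moves:
  steps:
    - [[0,0,0,0,0,0,-0.1],[0,0,0,0,0,0,-0.1],[0,0,0,0,0,0,-0.1],[0,0,0,-0.06,0,0,-0.1],[0,0,0,-0.06,0,0,-0.1],[0,0,0,-0.06,0,0,-0.1],[0,0,0,-0.06,0,0,-0.1],[0,0,0,-0.06,0,0,-0.1],[0,0,0,-0.06,0,0,-0.1],[0,0,0,-0.06,0,0,-0.1],[0,0,0,-0.06,0,0,-0.1],[0,0,0,0,0,0,0]]

```text
time_s: 16.1
tcp_pos: [0.5357, 0.1056, 0.1195]
ee_rot: [[0.666, -0.746, 0.002], [-0.746, -0.666, 0.001], [0.001, -0.002, -1.0]]
wrist_force: [-1.3, -0.7, 6.1]
gripper_width: 0.41
```

Call:
apply_moves:
  steps:
    - [[0,0,0,-0.06,0,0,-0.1],[0,0,0,-0.06,0,0,-0.1],[0,0,0,-0.06,0,0,-0.1],[0,0,0,-0.06,0,0,-0.1],[0,0,0,-0.06,0,0,-0.1],[0,0,0,-0.06,0,0,-0.1],[0,0,0,-0.06,0,0,-0.1],[0,0,0,-0.06,0,0,-0.08],[0,0,0,0,0,0,0]]

```text
time_s: 17.23
tcp_pos: [0.536, 0.1055, 0.12]
ee_rot: [[0.998, -0.064, 0.002], [-0.064, -0.998, 0.0], [0.002, -0.0, -1.0]]
wrist_force: [-0.1, -0.6, 5.0]
gripper_width: 0.414
```

Run:
```python
from h import *
st()
w=capture('wrist')
save('w8',w['color'],(130,60,250,180),3)
im=w["color"]; hsv=cv2.cvtColor(im,cv2.COLOR_RGB2HSV)
m=((hsv[:,:,1]<60)&(hsv[:,:,2]>110)).astype(np.uint8)
n,l,s,c=cv2.connectedComponentsWithStats(m)
for i in range(1,n):
    x=back(w,c[i],.07)
    if s[i,4]>20 and np.hypot(x[0]-.537,x[1]-.1065)<.1: print(s[i,4],c[i].round(1),x.round(4),np.degrees(np.arctan2(x[1]-.1065,x[0]-.537)).round(1))
```

```text
t 17.23 tcp [0.536  0.1055 0.12  ] yawY -93.65 tilt [0.12 0.02] q [ 28.2  19.6 -18.5   0.1 -51.8  58.2] F [-0.1 -0.6  5. ] M [-0.58  0.25  0.06] w 0.414
560 [212.4 140.9] [0.5979 0.1438 0.07  ] 31.5
496 [341.9 147. ] [0.5886 0.0581 0.07  ] -43.2
58 [278.6 157.7] [0.5841 0.1006 0.07  ] -7.1
496 [273.3 205.9] [0.5508 0.1063 0.07  ] -0.9
300 [208.4 250.6] [0.5199 0.1557 0.07  ] 109.2
123 [232.3 221.6] [0.541  0.1361 0.07  ] 82.4
1034 [275.5 262.8] [0.5072 0.1074 0.07  ] 178.2
2292 [289.6 293. ] [0.4816 0.0983 0.07  ] -171.6
```

View pics/w8.png

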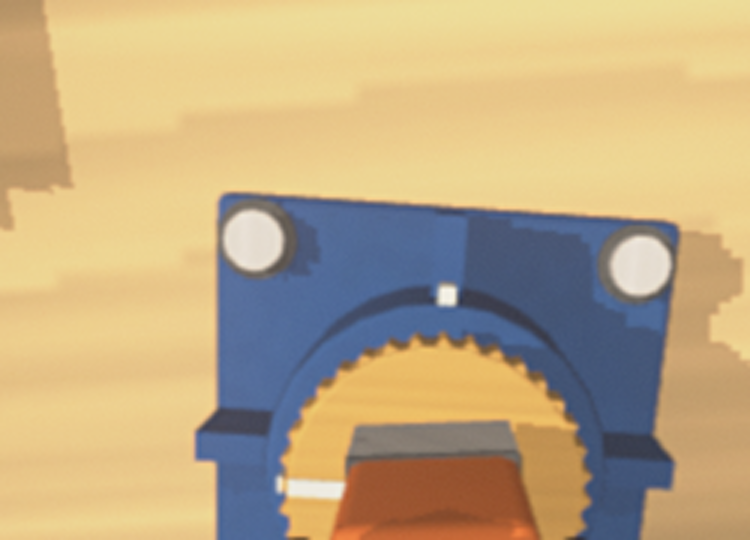

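The cap line is at 82.4° and the housing mark at -7.1°, which puts the cap 89.5° open. The key is still seated with 5 N of contact. I settle briefly and hand in.

Call:
apply_moves:
  steps:
    - [[0,0,0,0,0,0,0],[0,0,0,0,0,0,0],[0,0,0,0,0,0,0]]

```text
time_s: 17.65
tcp_pos: [0.536, 0.1055, 0.12]
ee_rot: [[0.998, -0.064, 0.002], [-0.064, -0.998, 0.0], [0.002, -0.0, -1.0]]
wrist_force: [1.0, -1.5, 5.1]
gripper_width: 0.413
```

```bash
python3 -c "
from h import *
st()
r.finish_job()"
```

```text
t 17.65 tcp [0.536  0.1055 0.12  ] yawY -93.67 tilt [0.12 0.01] q [ 28.2  19.6 -18.5   0.1 -51.8  58.1] F [ 1.  -1.5  5.1] M [-0.55  0.29  0.02] w 0.413
the job is handed in; nothing more can be done
```

The job is handed in at 17.65 s. The key is seated on the drive, the cap is a quarter turn back from its stop, and the gripper is still holding the key.

- **Key:** I used the medium one of the three orange keys. It measured 35 to 36 mm, against 24 mm and 50 mm for the other two.
- **Bottoming out:** I screwed the cap clockwise about 1.86 rad. The wrist torque rose to 1.24 N m and the two white lines met.
- **Backing off:** The last wrist picture put the cap line at 82.4° and the housing mark at -7.1°, so the cap is 89.5° from its stop.
- **Seat and grip:** The key pressed on the cap face with about 5 N and sat at the expected seated height. The grip opening was 36 mm, which matches the key. I did not measure grip force directly.

The cap-centre estimates from the picture differed by about 1.4 mm. I aimed between them, and side forces stayed under about 4 N in every reading. The moves kept clear of the bystanders, but I took no final picture to confirm they hadn't moved. I viewed 10 pictures.

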